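# Stir the beads and offer up the shaker's cover

## Robot

A 6-joint arm with a two-finger parallel gripper is mounted at the origin on the work surface. World frame = base frame: x ahead of the robot, y to its left, z up, the work surface at z = 0. Lengths are in m, angles in degrees, forces in N, time in s.
With the tool pointing down it reaches from about 0.35 to 0.875 m from the base axis. Payload 4.2 kg.
Tool frame: the origin (TCP) lies at the very end of the fingers, on their centre line; the grasp point (between the pads) lies 19 mm behind it; z points along the fingers, y is the line along which they close (so a half turn about z gives the same grasp; the last joint's range is limited). The gripper opens to 87 mm and grips with 3 to 60 N. Pads are 19 mm wide; open, the fingers measure 117 mm over their backs; the gripper's body (75 mm by 190 mm) begins 51 mm behind the grasp point.
Start: joints at [-57.548, 22.042, 0.453, 0, -68.411, -14.817], TCP at [0.189, -0.596, 0.194] pointing down, gripper open.
Joint ranges: [-179.83, 179.83], [-69.29, 118.12], [-61.27, 80.66], [-181.25, 117.63], [-171.15, -9.14], [-177.46, 177.46]. Speed limits (degrees/s): [159.86, 159.86, 180, 180, 180, 180].

## Interface

Orientations are given as a 3x3 rotation matrix whose columns are the frame's x, y, z axes.
In Python, from station import sense, cams, r gives the robot as it stands. The module is installed in compiled form; this text tells all that it offers.
- The arm moves only by the tool step_arm, never from a script. Its argument "targets" is text: rows parted by semicolons, each of 4 numbers parted by spaces: the shift along the tool's x, y, z in cm, then the turn about the tool's z in degrees. In form: x y z turn; .... A call has 1 to 12 rows; each row shifts and turns the commanded pose from where the row before left it, along the tool's axes as they then stand; what a row does not reach is not made up. A row lasts 1/12 s, in which the tool goes at most 41.7 mm and 7.16 degrees, less where a joint would pass 70% of its speed; a pose out of reach is approached as far as the arm can. A call with a gripper value outside its range is refused whole. "claw" is the finger opening in cm, from 0 to 8.7, set as the call begins (left out, the last holds). The fingers move at their own pace and stop on an object; the grip force is fixed at half the most. Time passes only in rows, so rows that do not move let the fingers close. It gives the time, the measured TCP pose, the force, the opening and the grip force at its end, in the units of the state.
- sense(): the state, without advancing time (a new reading comes with each control period).
- cams.capture(name): name is "scene" or "top"; returns a dict with "frame" (384x512x3 uint8, blue, green, red), "vertical_fov" (degrees; the focal length in pixels is half the picture's height over the tangent of half this angle, whatever the lens; pixels are square), "cx", "cy" (the principal point, pixels), "eye" and "rotation" of the camera in the world. Camera axes: x right, y down, z forward; pixel columns grow to the right and rows downward; lengths in m; the calibration is good to about 2 mm. A picture is of the moment at which its call begins. There is no depth.
- r.finish_job(): hands the job in; it is judged then, once.
The state is a dict: "time_s": time; "joints": joint angles; "joint_velocities": joint speeds; "effort": joint torques, N m; "tcp_pos": TCP position; "ee_rot": TCP orientation; "wrist_force": force on the tool from outside, world axes, zero at the start; "moment": the same for the moment, N m; "gripper_width": opening from 0.0 (shut) to 1.0 (fully open); "gripper_force": force on a finger pad.
Only numpy, scipy, OpenCV 4.12 (cv2) and the standard library are available. Lean on these libraries where they do the work, as an engineer would, in place of code of your own. Each camera call takes 0.05 s, during which the arm holds its last target. There are 200 camera calls.

## Task

Stir the beads in the wooden shaker box with the stick from the stand until every bead has been pushed a good bead's width from where it lay, none leaving the box, then stand the stick back in its stand and let go. Then pick up the blue cover by its grip bar and hold it level over the box, a finger's width (about 12 mm) clear of the top, its four holes centred over the four threaded brass holes. Finish while still holding it there, still and touching nothing, and leave the craft things around undisturbed.

Things in the scene. Friction and masses are not known exactly. Their poses are not given: they have to be found in the camera images.
- box: shaker box: dark walnut block 160 (x) x 116 (y) x 44 mm high, fixed to the table. Origin: centre of its underside, on the table; x runs along its long side, z up. In its middle a round open well, 96 mm in diameter, its floor 8 mm above the table (36 mm deep). Near the corners, at x = +-66, y = +-44 mm, four 6 mm threaded holes with brass rims in the top face. It looks the same turned by half a turn.
- cover: the box's cover: blue plate 160 (x) x 116 (y) x 6 mm, lying flat on the table, about 0.11 to 0.23 kg. Origin: centre of the plate's underside; x along its long side, z up. Four through holes 14 mm in diameter at x = +-66, y = +-44 mm. On top a wooden grip bar, 84 mm long (along x), 20 mm wide (along y), centred, its top 48 mm above the plate's underside. Either way round (half a turn) fits the box.
- stand: stick stand: white block 70 x 70 x 50 mm high, fixed to the table. Origin: centre of its underside. An upright hole of 22 mm diameter, chamfered 4 mm at the mouth, in the centre of its top, 42 mm deep (floor 8 mm above the table).
- stick: stirring stick: upright in the stand at the start, 120 mm long, lower 46 mm round wood 12 mm in diameter, upper 74 mm a red handle of square section, 18 x 18 mm, its flat sides facing along x and y of the stick. Origin: centre of its foot; z runs up along the stick. About 40 g. It needs a firm grip (about 50 N or more) so as not to swing between the fingers while stirring.
- thread0 (a point): mouth of a threaded brass hole in the top face of the box, at (66, 44, 44) mm in the box's frame
- hole0 (a point): centre of a hole of the cover, at the underside, at (66, 44, 0) mm in the cover's frame
- thread1 (a point): mouth of a threaded brass hole in the top face of the box, at (-66, 44, 44) mm in the box's frame
- hole1 (a point): centre of a hole of the cover, at the underside, at (-66, 44, 0) mm in the cover's frame
- thread2 (a point): mouth of a threaded brass hole in the top face of the box, at (-66, -44, 44) mm in the box's frame
- hole2 (a point): centre of a hole of the cover, at the underside, at (-66, -44, 0) mm in the cover's frame
- thread3 (a point): mouth of a threaded brass hole in the top face of the box, at (66, -44, 44) mm in the box's frame
- hole3 (a point): centre of a hole of the cover, at the underside, at (66, -44, 0) mm in the cover's frame
- bead0: red smooth, slippery glazed barrel bead, 20 mm in diameter, 16 mm high, about 14 g, loose in the well; the four stand in a ring of about 27 mm radius round the well's centre, evenly spaced, bead0 on the +x axis of the box and so on counterclockwise, with gaps of 18 mm between them and the centre free at the start. Origin: centre of its underside
- bead1: yellow smooth, slippery glazed barrel bead, 20 mm in diameter, 16 mm high, about 14 g, loose in the well; the four stand in a ring of about 27 mm radius round the well's centre, evenly spaced, bead0 on the +x axis of the box and so on counterclockwise, with gaps of 18 mm between them and the centre free at the start. Origin: centre of its underside
- bead2: green smooth, slippery glazed barrel bead, 20 mm in diameter, 16 mm high, about 14 g, loose in the well; the four stand in a ring of about 27 mm radius round the well's centre, evenly spaced, bead0 on the +x axis of the box and so on counterclockwise, with gaps of 18 mm between them and the centre free at the start. Origin: centre of its underside
- bead3: blue smooth, slippery glazed barrel bead, 20 mm in diameter, 16 mm high, about 14 g, loose in the well; the four stand in a ring of about 27 mm radius round the well's centre, evenly spaced, bead0 on the +x axis of the box and so on counterclockwise, with gaps of 18 mm between them and the centre free at the start. Origin: centre of its underside
- glue: white glue bottle, 56 mm in diameter, 150 mm high. Bystander, loose. Origin: centre of its underside
- twine: spool of twine, 60 mm in diameter, 70 mm high. Bystander, loose. Origin: centre of its underside
- pinecone: pine cone standing upright, about 64 mm wide, 86 mm high. Bystander, loose. Origin: centre of its underside
- gluestick: white glue stick standing upright, 26 mm in diameter, 90 mm high. Bystander, loose. Origin: centre of its underside
Mind the look-alikes: they are no part of the job. Leave any purple look-alike of the stick alone.

How it is judged:
By the outcome, as a careful person would: the job done as asked, in the order asked, and still so for the second after the job is handed in, while the arm keeps its last pose, push and grip.
It also fails if it takes over 67 s, if anything falls off the work surface, if the arm or the gripper's body presses on something with over 40 N, if the wrist force passes 120 N, or if a joint passes its speed limit or range.

## Working session

There is one attempt and no reset: what is moved stays moved. The work goes in short steps, Python scripts to look and compute and a tool call to move; the robot and the scene stay as the last step left them, time stands still between calls to the robot, and variables do not carry over. Pictures are saved under pics/ and viewed, at most 10 in all, crops included, and the job is handed in when it is done.

Besides the shell and the picture viewer there is one more tool, called after ">>>" by a JSON object that holds its "api" and its "payload". step_arm: Moves the arm, as the interface text tells. Its arguments: {"type":"object","properties":{"targets":{"type":"string"},"claw":{"type":"number"}},"required":["targets"]}

```bash
mkdir -p pics; python3 - <<'E'
from station import sense,cams,r
import cv2,numpy as np
s=sense();print({k:np.round(v,3).tolist() for k,v in s.items()})
for n in("scene","top"):
    c=cams.capture(n);cv2.imwrite(f"pics/{n}0.png",c["frame"]);print(n,c["vertical_fov"],c["cx"],c["cy"],c["eye"],np.round(c["rotation"],4).tolist())
E
```

```text
{'time_s': 0.0, 'joints': [-57.548, 22.091, 0.38, -0.029, -68.41, -14.817], 'joint_velocities': [0.059, 0.023, 0.009, -0.019, 0.018, 0.037], 'effort': [-0.001, -39.066, 18.741, 4.22, 0.011, -0.0], 'tcp_pos': [0.189, -0.595, 0.193], 'ee_rot': [[-0.953, -0.303, -0.001], [-0.303, 0.953, 0.002], [0.0, 0.002, -1.0]], 'wrist_force': [-0.288, 0.005, 0.324], 'moment': [0.009, -0.046, 0.028], 'gripper_force': 0.0, 'gripper_width': 1.006}
scene 55.63222513489907 257.5206763313292 190.5848482501158 [ 1.05141144 -0.28944634  0.87504913] [[0.4931, 0.7179, -0.4914], [0.8699, -0.402, 0.2858], [0.0076, -0.5684, -0.8227]]
top 45.77409824949638 261.6947425218481 197.12298255854856 [ 0.49669009 -0.00371214  1.52694663] [[0.0112, -0.9988, 0.0468], [-0.9999, -0.0116, -0.008], [0.0086, -0.0467, -0.9989]]
```

View pics/top0.png

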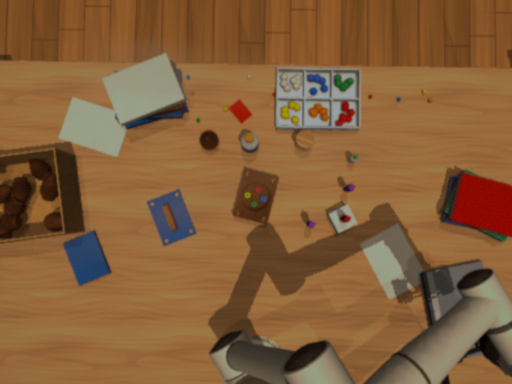

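View pics/scene0.png

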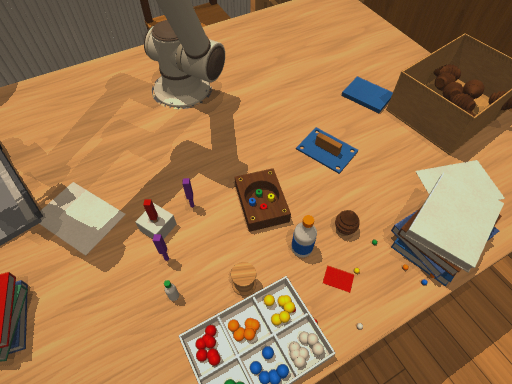

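The top view shows these items:
- **Stick candidates:** the red stick in the white stand at about (345,217), and purple look-alikes at (349,187) and (310,224). I choose the red one.
- **Cover candidates:** the blue plate with grip bar and holes at (171,217), and a plain blue slab at (86,257). I choose the plate with the bar.
- **Box:** at (255,194), with four beads in the well.

I'll check these choices in one close crop while measuring.

```bash
cat > h.py <<'E'
import numpy as np,cv2
from station import sense,cams,r
def ray(c,px):
    px=np.atleast_2d(px).astype(float);f=c["frame"].shape[0]/2/np.tan(np.radians(c["vertical_fov"]/2))
    d=np.c_[(px[:,0]-c["cx"])/f,(px[:,1]-c["cy"])/f,np.ones(len(px))]
    return np.array(c["eye"]),d@np.array(c["rotation"]).T
def cast(c,px,z):
    e,d=ray(c,px);return e+d*((z-e[2])/d[:,2])[:,None]
def proj(c,P):
    f=c["frame"].shape[0]/2/np.tan(np.radians(c["vertical_fov"]/2))
    q=(np.atleast_2d(P)-np.array(c["eye"]))@np.array(c["rotation"])
    return np.c_[c["cx"]+f*q[:,0]/q[:,2],c["cy"]+f*q[:,1]/q[:,2]]
def blobs(c,lo,hi,roi,amin=4,sub=None):
    x0,y0,x1,y1=roi;im=cv2.cvtColor(c["frame"],cv2.COLOR_BGR2HSV)[y0:y1,x0:x1]
    m=cv2.inRange(im,lo,hi)
    n,l,st,ce=cv2.connectedComponentsWithStats(m)
    return sorted([(int(st[i,4]),ce[i]+[x0,y0],np.argwhere(l==i)[:,::-1]+[x0,y0]) for i in range(1,n) if st[i,4]>=amin],key=lambda b:-b[0])
E
python3 - <<'E'
from h import *
t=cams.capture("top");s=cams.capture("scene")
A=cv2.resize(t["frame"][155:260,135:375],None,fx=3.3,fy=3.3,interpolation=cv2.INTER_CUBIC)
B=cv2.resize(s["frame"][120:260,130:365],None,fx=1.7,fy=1.7,interpolation=cv2.INTER_CUBIC)
w=max(A.shape[1],B.shape[1]);out=np.zeros((A.shape[0]+B.shape[0],w,3),np.uint8);out[:A.shape[0],:A.shape[1]]=A;out[A.shape[0]:,:B.shape[1]]=B
print(out.shape);cv2.imwrite("pics/crop1.png",out)
cs={"red":((0,150,90),(8,255,255)),"yel":((22,140,120),(34,255,255)),"grn":((45,90,60),(85,255,255)),"blu":((95,120,80),(118,255,255))}
for nm,c,roi,rc in(("top",t,(232,165,280,225),(145,185,200,248)),("scene",s,(235,165,292,232),(292,122,362,175))):
    for k,(lo,hi) in cs.items():
        for b in blobs(c,lo,hi,roi)[:2]:print(nm,k,b[0],b[1].round(1),cast(c,b[1],.022).round(4)[0])
    b=blobs(c,(95,110,60),(118,255,255),rc)[0]
    (ct,sz,a)=cv2.minAreaRect(b[2].astype(np.float32));bx=cv2.boxPoints((ct,sz,a));print("cover",b[0],np.round(ct,1),cast(c,ct,.006)[0].round(4));print(cast(c,bx,.006).round(4).tolist())
    rs=(330,200,362,240) if nm=="top" else(135,190,185,245)
    for b in blobs(c,(0,150,60),(10,255,255),rs)[:1]+blobs(c,(170,150,60),(180,255,255),rs)[:1]:print(nm,"stick",b[0],b[1].round(1),b[2].min(0),b[2].max(0))
    x0,y0,x1,y1=roi if nm=="top" else (230,160,297,238)
    hsv=cv2.cvtColor(c["frame"],cv2.COLOR_BGR2HSV);print("walnut",hsv[180,250] if nm=="top" else hsv[180,250],"table",hsv[175,290])
E
```

```text
(584, 792, 3)
top red 33 [257.7 189.1] [ 0.5937 -0.0023  0.022 ]
top yel 21 [247.1 194.9] [0.5739 0.0326 0.022 ]
top grn 21 [254. 204.] [0.5441 0.0094 0.022 ]
top blu 19 [263.2 198.8] [ 0.5615 -0.0207  0.022 ]
cover 334 [176.3 231.4] [0.4504 0.267  0.006 ]
[[0.4531, 0.3263, 0.006], [0.4941, 0.2272, 0.006], [0.4478, 0.2078, 0.006], [0.4069, 0.3067, 0.006]]
top stick 30 [346.1 218.3] [343 216] [349 221]
walnut [ 13 174  91] table [ 14 155 155]
scene red 41 [263. 206.] [ 0.5945 -0.0055  0.022 ]
scene yel 36 [270.7 196. ] [0.5763 0.0301 0.022 ]
scene yel 6 [253.  217.5] [ 0.6131 -0.0476  0.022 ]
scene grn 39 [258.5 192.4] [0.5487 0.0064 0.022 ]
scene blu 40 [251.7 201.1] [ 0.5651 -0.0249  0.022 ]
cover 992 [326.7 149.1] [0.5005 0.2814 0.006 ]
[[0.4514, 0.1985, 0.006], [0.381, 0.3019, 0.006], [0.5495, 0.3642, 0.006], [0.6079, 0.2629, 0.006]]
scene stick 189 [149.6 208.9] [143 199] [156 220]
scene stick 4 [155.2 213.5] [155 212] [156 215]
walnut [ 11 178 103] table [ 15 153 214]
```

View pics/crop1.png

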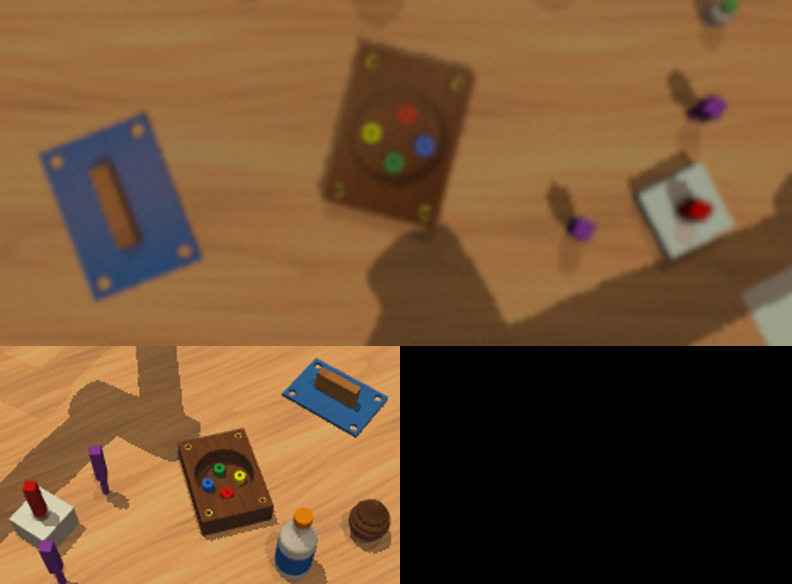

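The crop confirms the choices: the red square stick is in the white stand (crop 690,210), the plate with bar and four holes is at (120,205), and the box with brass rims is at (398,133). I'll take one more measurement.

```bash
cat >> h.py <<'E'
def R2(a):a=np.radians(a);return np.array([[np.cos(a),-np.sin(a)],[np.sin(a),np.cos(a)]])
Q=np.array([[66,44],[-66,44],[-66,-44],[66,-44]])/1e3
def fit(m):  # rigid 2D fit of Q to measured xy
    c=m.mean(0);H=Q.T@(m-c);a=np.degrees(np.arctan2(H[0,1]-H[1,0],H[0,0]+H[1,1]))
    return c,a,np.linalg.norm(Q@R2(a).T+c-m,axis=1)*1e3
def spots(c,P,score,w=4):
    o=[]
    for u,v in proj(c,P):
        x0,y0=int(round(u))-w,int(round(v))-w
        p=c["frame"][y0:y0+2*w+1,x0:x0+2*w+1].astype(float);g=score(p);g=np.clip(g-np.percentile(g,75),0,None)
        g[g<.35*g.max()]=0
        yy,xx=np.mgrid[0:2*w+1,0:2*w+1];o.append([x0+(g*xx).sum()/g.sum(),y0+(g*yy).sum()/g.sum()])
    return np.array(o)
def holes(c,ctr,a,z,score,w=4,it=3):
    for _ in range(it):
        P=np.c_[Q@R2(a).T+ctr,np.full(4,z)];px=spots(c,P,score,w);ctr,a,e=fit(cast(c,px,z)[:,:2])
    return ctr,a,e,px
brass=lambda p:p[...,1]+.5*p[...,2]-p[...,0]*.5
unblue=lambda p:p[...,2]-p[...,0]
E
python3 - <<'E'
from h import *
t=cams.capture("top");s=cams.capture("scene")
for nm,c in(("top",t),("scene",s)):
    ct,a,e,px=holes(c,np.array([.5695,.003]),-13.3,.044,brass);print(nm,"box",ct.round(4),round(a,2),e.round(1),px.round(1).tolist())
    rc=(140,180,205,250) if nm=="top" else(290,120,364,178)
    b=blobs(c,(95,50,30),(130,255,255),rc)[0];(q,sz,_)=cv2.minAreaRect(b[2].astype(np.float32))
    bx=cast(c,cv2.boxPoints(cv2.minAreaRect(b[2].astype(np.float32))),.006)[:,:2]
    hull=cast(c,cv2.convexHull(b[2].astype(np.int32))[:,0],.006)[:,:2].astype(np.float32)
    rr=cv2.minAreaRect(hull);bx=cv2.boxPoints(rr);L=[bx[1]-bx[0],bx[2]-bx[1]];d=max(L,key=np.linalg.norm);a0=np.degrees(np.arctan2(d[1],d[0]))
    print(nm,"cover rect",b[0],rr,round(a0,1))
    ct,a,e,px=holes(c,np.array(rr[0]),a0,.006,unblue,w=3);print(nm,"cover holes",ct.round(4),round(a,2),e.round(1),px.round(1).tolist())
    rs=(322,195,368,242) if nm=="top" else(130,190,182,245)
    w=blobs(c,(0,0,110),(180,75,255),rs)[0];hull=cast(c,cv2.convexHull(w[2].astype(np.int32))[:,0],.05)[:,:2].astype(np.float32);print(nm,"stand",w[0],cv2.minAreaRect(hull),w[2].min(0),w[2].max(0))
    b=blobs(c,(0,150,60),(10,255,255),rs)[0];
    for z in(.07,.09,.11,.128):print("  stick",z,cast(c,b[1],z)[0].round(4))
    ys=b[2]; top=ys[ys[:,1]<=ys[:,1].min()+3].mean(0);print("   stick top part",top,cast(c,top,.128)[0].round(4))
    for p in blobs(c,(125,90,20),(165,255,255),(295,170,365,240) if nm=="top" else (140,165,210,275),8)[:3]:
        pts=p[2];print(nm,"purple",p[0],p[1].round(1),pts.min(0),pts.max(0),[cast(c,p[1],z)[0][:2].round(3).tolist() for z in(.06,.12)])
    if nm=="scene":
        for p in blobs(c,(125,90,20),(165,255,255),(140,165,210,275),8)[:2]:
            pts=p[2];lo=pts[pts[:,1]>=pts[:,1].max()-2].mean(0);f=cast(c,lo,0)[0];hi=pts[:,1].min();print("  foot",f.round(3),"rows top by h",hi,[round(proj(c,[f[0],f[1],z])[0,1],1) for z in(.1,.12,.14)])
g=blobs(s,(5,150,150),(18,255,255),(298,208,320,235))
for q in g[:1]:print("glue cap",q[0],q[1],cast(s,q[1],.14)[0].round(3))
E
```

```text
top box [ 0.5626 -0.0057] -9.64 [11.9 13.3  7.3 11.3] [[246.7, 173.1], [238.8, 218.5], [270.2, 219.4], [278.8, 181.8]]
top cover rect 1225 ((0.49708986282348633, 0.2859209477901459), (0.15581922233104706, 0.11202773451805115), 22.805200576782227) 22.8
top cover holes [0.4971 0.2856] 22.32 [0.6 0.6 0.6 0.4] [[151.8, 203.8], [166.0, 240.5], [190.3, 230.9], [176.1, 194.0]]
top stand 384 ((0.5000384449958801, -0.2791593670845032), (0.07233592122793198, 0.06954140961170197), 28.900306701660156) [329 205] [356 232]
  stick 0.07 [ 0.5002 -0.2863  0.07  ]
  stick 0.09 [ 0.5002 -0.2824  0.09  ]
  stick 0.11 [ 0.5001 -0.2785  0.11  ]
  stick 0.128 [ 0.5001 -0.2751  0.128 ]
   stick top part [346.04166667 217.70833333] [ 0.5018 -0.2753  0.128 ]
top purple 48 [349.6 187.4] [344 184] [354 190] [[0.6, -0.3], [0.596, -0.288]]
top purple 35 [310.8 223.9] [308 221] [314 227] [[0.481, -0.175], [0.481, -0.168]]
scene box [0.566  0.0068] -10.05 [3.1 8.5 3.4 6.4] [[286.6, 207.5], [268.3, 168.1], [240.1, 179.2], [252.9, 217.7]]
scene cover rect 1036 ((0.49988293647766113, 0.28153306245803833), (0.15960009
[... 295 characters left out ...]
7612305) [136 203] [172 233]
  stick 0.07 [ 0.4844 -0.2822  0.07  ]
  stick 0.09 [ 0.4985 -0.2823  0.09  ]
  stick 0.11 [ 0.5126 -0.2825  0.11  ]
  stick 0.128 [ 0.5253 -0.2827  0.128 ]
   stick top part [147.39393939 200.63636364] [ 0.4998 -0.2793  0.128 ]
scene purple 217 [160.2 245.1] [153 234] [168 260] [[0.59, -0.296], [0.624, -0.295]]
scene purple 178 [188.1 190.4] [183 178] [193 206] [[0.472, -0.171], [0.514, -0.18]]
  foot [ 0.599 -0.297  0.   ] rows top by h 234 [np.float64(241.0), np.float64(237.1), np.float64(233.0)]
  foot [ 0.481 -0.173  0.   ] rows top by h 178 [np.float64(184.4), np.float64(179.9), np.float64(175.2)]
glue cap 296 [311.38175676 218.49662162] [0.743 0.037 0.14 ]
```

The purple look-alikes are both about 125 mm tall. The stick is at about (0.500, -0.280), consistent in both views and with the stand at (0.501, -0.280), yaw about 28°. The box rim fit is poor, so I'll redo it later. First move is to above the stick.

>>> {"api": "step_arm", "payload": {"targets": "-3.25 1.72 0 0;-3.25 1.72 0 0;-3.25 1.72 0 0;-3.25 1.72 0 0;-3.25 1.72 0 0;-3.25 1.72 0 0;-3.25 1.72 0 0;-3.25 1.72 0 0;-3.25 1.72 0 0;-3.25 1.72 0 0;-3.25 1.72 0 0;-3.25 1.72 0 0", "claw": 7}}

```text
time_s: 1.3
tcp_pos: [0.4995, -0.2792, 0.1939]
ee_rot: [[-0.953, -0.303, 0.0], [-0.303, 0.953, -0.0], [-0.0, -0.0, -1.0]]
wrist_force: [0.1, -0.4, -1.1]
gripper_width: 0.803
gripper_force: 0.0
```

>>> {"api": "step_arm", "payload": {"targets": "0 0 0 -5.5;0 0 0 -5.5;0 0 0 0"}}

```text
time_s: 1.55
tcp_pos: [0.499, -0.2799, 0.1936]
ee_rot: [[-0.876, -0.482, -0.0], [-0.482, 0.876, 0.0], [0.0, 0.0, -1.0]]
wrist_force: [0.0, -0.2, -0.6]
gripper_width: 0.804
gripper_force: 0.0
```

```bash
cat >> h.py <<'E'
def go(x,y,z,yaw=None):  # tool shift (cm) and turn (deg, tool y to world yaw mod 180) still to go
    s=sense();R=np.array(s["ee_rot"]);d=(np.array([x,y,z])-s["tcp_pos"])@R*100
    a=np.degrees(np.arctan2(R[1,1],R[0,1]));o=""
    if yaw is not None:o=-((yaw-a+90)%180-90)
    print("t",round(s["time_s"],2),"tcp",np.round(s["tcp_pos"],4),"yaw_y",round(a,1),"shift",d.round(2),"turn",o,"w",round(s["gripper_width"]*87,1),"gf",round(s["gripper_force"],1),"F",np.round(s["wrist_force"],1),"tilt",np.round(R[:,2],3))
E
python3 - <<'E'
from h import *
go(.500,-.280,.15,118.5)
t=cams.capture("top");s=cams.capture("scene");o=[]
for c,x0,y0 in((t,325,195),(s,125,185)):o.append(cv2.resize(c["frame"][y0:y0+55,x0:x0+55],(395,395),interpolation=cv2.INTER_CUBIC))
for c,x0,y0 in((t,228,160),(s,226,158)):o.append(cv2.resize(c["frame"][y0:y0+75,x0:x0+75],(395,395),interpolation=cv2.INTER_CUBIC)[:200*2])
im=np.vstack([np.hstack(o[:2]),np.hstack(o[2:])]);cv2.imwrite("pics/crop2.png",cv2.resize(im,(600,600)))
E
```

```text
t 1.55 tcp [ 0.499  -0.2799  0.1936] yaw_y 118.8 shift [-0.08 -0.06  4.36] turn 0.3179879422544616 w 69.9 gf 0.0 F [ 0.  -0.2 -0.6] tilt [-0.  0. -1.]
```

View pics/crop2.png

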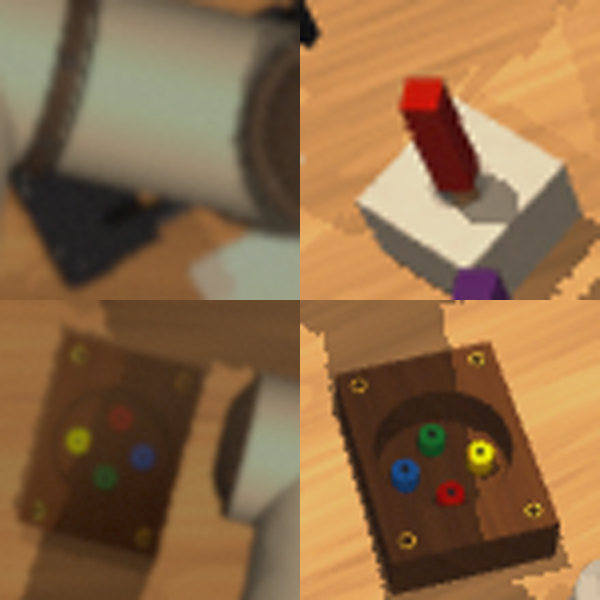

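The lower panels give clear rim positions: scene rims at px ≈ (284,210), (270,172), (241,179), (253,218), and top rims at (248,173), (238,212), (264,219), (273,180). The handle in the scene view (about px 148,202) looks turned relative to the stand. I'll fit the box and find the handle's yaw.

```bash
python3 - <<'E'
from h import *
t=cams.capture("top");s=cams.capture("scene")
pt=np.array([[248,173.5],[237.75,212.5],[263.75,219.25],[273.5,180.25]])-.375
ps=np.array([[284.25,210.5],[270,172.5],[241,179.25],[252.75,218]])-.375
for n,c,p in(("top",t,pt),("scene",s,ps)):
    ct,a,e=fit(cast(c,p,.044)[:,:2]);print(n,ct.round(4),round(a,2),e.round(1))
    def rf(P0,a,w,it=2):
        return holes(c,P0,a,.044,brass,w,it)
    ct,a,e,px=rf(ct,a,2);print("  refined",ct.round(4),round(a,2),e.round(1),px.round(1).tolist())
b=blobs(s,(0,120,50),(10,255,255),(138,192,168,228))[0];h=cv2.cvtColor(s["frame"],cv2.COLOR_BGR2HSV)
V=np.array([h[y,x,2] for x,y in b[2]]);print("V hist",np.percentile(V,[5,25,50,75,95]))
tp=b[2][V>170];print(len(tp),tp.mean(0),cast(s,tp.mean(0),.128)[0].round(4))
w=cast(s,tp,.128)[:,:2].astype(np.float32);print(cv2.minAreaRect(w))
lo=b[2][b[2][:,1]>=b[2][:,1].max()-2].mean(0);print("handle bottom",lo,cast(s,lo,.056)[0].round(4))
cv2.imwrite("pics/stick.png",cv2.resize(s["frame"][194:228,138:172],(560,560),interpolation=cv2.INTER_NEAREST))
E
```

```text
top [0.5697 0.005 ] -13.79 [0.7 0.5 0.2 1.1]
  refined [0.5694 0.0069] -12.36 [0.5 1.  2.2 2. ] [[246.3, 173.3], [237.3, 212.9], [263.3, 218.2], [272.3, 180.0]]
scene [0.5703 0.0032] -13.95 [0.6 1.  1.3 0.2]
  refined [0.5709 0.0037] -12.62 [1.7 0.7 0.5 1.2] [[284.2, 209.8], [269.5, 172.0], [240.2, 179.3], [253.7, 217.9]]
V hist [ 75.    89.    92.   123.25 198.  ]
41 [146.58536585 201.48780488] [ 0.5012 -0.2819  0.128 ]
((0.501230001449585, -0.2818267047405243), (0.0160281490534544, 0.014515089802443981), 60.731754302978516)
handle bottom [153.17647059 218.76470588] [ 0.5074 -0.2845  0.056 ]
```

View pics/stick.png

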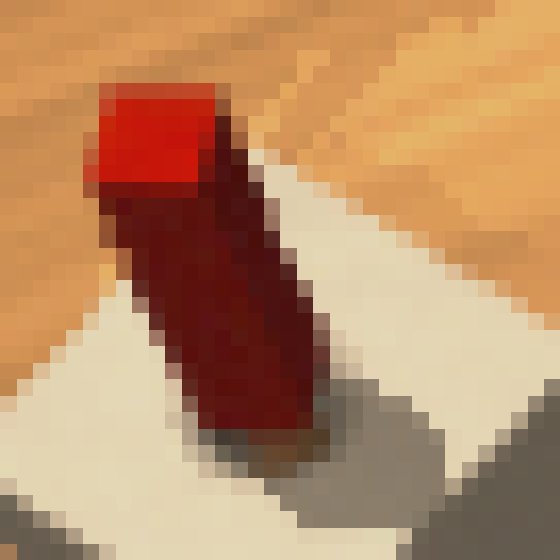

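The top face's edge runs level in the image, so the handle's yaw is about 61°/151° in the world frame, and the stick is upright at about (0.501, -0.281). I'll turn to 151° and descend to TCP z 0.068.

>>> {"api": "step_arm", "payload": {"targets": "0 0 0 -6.4;0 0 0 -6.4;0 0 0 -6.4;0 0 0 -6.4;0 0 0 -6.4;0 0 0 0"}}

```text
time_s: 2.25
tcp_pos: [0.4982, -0.2812, 0.1939]
ee_rot: [[-0.491, -0.871, 0.0], [-0.871, 0.491, -0.0], [-0.0, -0.0, -1.0]]
wrist_force: [0.1, -0.1, 0.3]
gripper_width: 0.807
gripper_force: 0.0
```

```bash
python3 -c "
from h import *
go(.501,-.281,.068,151)"
```

```text
t 2.25 tcp [ 0.4982 -0.2812  0.1939] yaw_y 150.6 shift [-0.16 -0.23 12.59] turn -0.38045490553270156 w 70.2 gf 0.0 F [ 0.1 -0.1  0.3] tilt [ 0. -0. -1.]
```

>>> {"api": "step_arm", "payload": {"targets": "-0.16 -0.2 2 0;0 0 2.5 0;0 0 2.5 0;0 0 2.5 0;0 0 2 0;0 0 1 0;0 0 0 0"}}

```text
time_s: 2.83
tcp_pos: [0.4991, -0.2801, 0.0664]
ee_rot: [[-0.493, -0.87, -0.005], [-0.87, 0.493, 0.002], [0.001, 0.005, -1.0]]
wrist_force: [0.2, 0.4, -0.2]
gripper_width: 0.805
gripper_force: 0.0
```

>>> {"api": "step_arm", "payload": {"targets": "0 0 0 0;0 0 0 0;0 0 0 0;0 0 0 0;0 0 0 0;0 0 0 0;0 0 0 0;0 0 0 0", "claw": 0.5}}

```text
time_s: 3.5
tcp_pos: [0.5011, -0.2803, 0.0689]
ee_rot: [[-0.49, -0.872, 0.0], [-0.872, 0.49, -0.0], [-0.0, -0.0, -1.0]]
wrist_force: [-1.1, 0.6, -0.0]
gripper_width: 0.283
gripper_force: 0.0
```

```bash
python3 -c "
from h import *
go(.501,-.281,.068,151)"
```

```text
t 3.5 tcp [ 0.5011 -0.2803  0.0689] yaw_y 150.6 shift [ 0.06 -0.03  0.09] turn -0.36312170396104193 w 24.6 gf 0.0 F [-1.1  0.6 -0. ] tilt [ 0. -0. -1.]
```

>>> {"api": "step_arm", "payload": {"targets": "0 0 0 0;0 0 0 0;0 0 0 0;0 0 0 0;0 0 0 0"}}

```text
time_s: 3.92
tcp_pos: [0.501, -0.2803, 0.0688]
ee_rot: [[-0.49, -0.872, -0.0], [-0.872, 0.49, 0.0], [0.0, 0.0, -1.0]]
wrist_force: [-0.3, -0.3, 1.1]
gripper_width: 0.206
gripper_force: 30.0
```

The grip is good (17.9 mm, 30 N). I'll lift straight out and carry the stick over the well.

>>> {"api": "step_arm", "payload": {"targets": "0 0 -0.5 0;0 0 -1 0;0 0 -1.5 0;0 0 -2 0;0 0 -2 0;0 0 -2 0;0 0 -1 0;0 0 -0.5 0;0 0 0 0"}}

```text
time_s: 4.67
tcp_pos: [0.5015, -0.2805, 0.175]
ee_rot: [[-0.49, -0.871, 0.002], [-0.871, 0.49, -0.001], [-0.001, -0.002, -1.0]]
wrist_force: [-0.2, 0.4, -0.1]
gripper_width: 0.201
gripper_force: 30.0
```

>>> {"api": "step_arm", "payload": {"targets": "-1.3 0.4 0 0;-2.5 0.7 0 0;-3 0.85 0 0;-3.2 0.9 0 0;-3.2 0.9 0 0;-3.2 0.9 0 0;-3.2 0.9 0 0;-3 0.85 0 0;-2.7 0.76 0 0;-1.8 0.5 0 0;-1 0.25 0 0;-0.07 0 0 0"}}

```text
time_s: 5.67
tcp_pos: [0.5699, 0.0059, 0.1724]
ee_rot: [[-0.488, -0.873, -0.002], [-0.873, 0.488, -0.0], [0.001, 0.002, -1.0]]
wrist_force: [-0.9, -0.5, -0.3]
gripper_width: 0.205
gripper_force: 30.0
```

>>> {"api": "step_arm", "payload": {"targets": "0 0 0 0;0 0 0 0"}}

```text
time_s: 5.83
tcp_pos: [0.5696, 0.0032, 0.1732]
ee_rot: [[-0.491, -0.871, -0.001], [-0.871, 0.491, -0.0], [0.001, 0.001, -1.0]]
wrist_force: [-0.4, -0.3, -0.7]
gripper_width: 0.202
gripper_force: 30.0
```

```bash
python3 - <<'E'
from h import *
go(.570,.004,.072)
s=cams.capture("scene");cv2.imwrite("pics/carry.png",cv2.resize(s["frame"][110:240,190:330],(700,600),interpolation=cv2.INTER_CUBIC))
t=cams.capture("top")
ct,a,e,px=holes(s,np.array([.570,.0035]),-13.8,.044,lambda p:p[...,1],2,1);print(ct,a,e,px.round(1).tolist())
E
```

```text
t 5.83 tcp [0.5696 0.0032 0.1732] yaw_y 150.6 shift [-0.1  -0.   10.12] turn  w 17.6 gf 30.0 F [-0.4 -0.3 -0.7] tilt [-0.001 -0.    -1.   ]
[0.57073578 0.00350441] -12.401692819220727 [1.98757629 0.85150933 0.8362519  1.29154608] [[284.0, 209.6], [269.6, 172.1], [239.8, 179.6], [253.8, 217.8]]
```

View pics/carry.png

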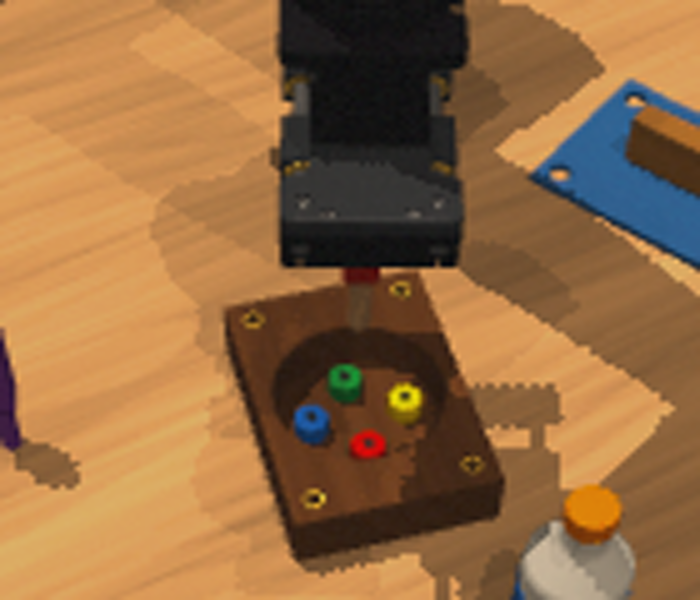

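The picture shows the stick held upright above the well, with its foot at about px (261,181). The rims confirm the box centre at (0.570, 0.0035). I'll descend into the free centre.

>>> {"api": "step_arm", "payload": {"targets": "-0.1 0 1 0;0 0 2 0;0 0 2 0;0 0 1 0;0 0 0 0"}}

```text
time_s: 6.35
tcp_pos: [0.5685, 0.0039, 0.1107]
ee_rot: [[-0.492, -0.871, -0.006], [-0.871, 0.492, -0.001], [0.004, 0.005, -1.0]]
wrist_force: [0.7, -0.7, -0.5]
gripper_width: 0.203
gripper_force: 30.0
```

```bash
python3 - <<'E'
from h import *
go(.570,.004,.0725)
s=cams.capture("scene");cv2.imwrite("pics/in.png",cv2.resize(s["frame"][150:230,220:300],(600,600),interpolation=cv2.INTER_CUBIC))
print(proj(s,[[.570,.004,.052],[.570,.004,.062]]).round(1).tolist())
# stir plan: circle in box frame from 45 deg
R=np.array([[-.49,-.872],[-.872,.49]]) # columns tool x,y
def sh(p,q):return ((R2(-13.8)@(np.array(q)-p))@R*100).round(2)
pol=lambda r,a:np.array([r*np.cos(np.radians(a)),r*np.sin(np.radians(a))])
print("out",sh([0,0],pol(.026,45)))
p=pol(.026,45)
for a in range(55,356,10):q=pol(.026,a);print(a,sh(p,q),end="; ");p=q
E
```

```text
t 6.35 tcp [0.5685 0.0039 0.1107] yaw_y 150.6 shift [-0.1  -0.15  3.81] turn  w 17.6 gf 30.0 F [ 0.7 -0.7 -0.5] tilt [-0.006 -0.001 -1.   ]
[[261.8, 192.1], [261.8, 190.1]]
out [-2.26 -1.28]
55 [-0.19  0.41]; 65 [-0.11  0.44]; 75 [-0.04  0.45]; 85 [0.04 0.45]; 95 [0.12 0.44]; 105 [0.2  0.41]; 115 [0.26 0.37]; 125 [0.32 0.32]; 135 [0.37 0.26]; 145 [0.41 0.19]; 155 [0.44 0.11]; 165 [0.45 0.04]; 175 [ 0.45 -0.04]; 185 [ 0.44 -0.12]; 195 [ 0.41 -0.2 ]; 205 [ 0.37 -0.26]; 215 [ 0.32 -0.32]; 225 [ 0.26 -0.37]; 235 [ 0.19 -0.41]; 245 [ 0.11 -0.44]; 255 [ 0.04 -0.45]; 265 [-0.04 -0.45]; 275 [-0.12 -0.44]; 285 [-0.2  -0.41]; 295 [-0.26 -0.37]; 305 [-0.32 -0.32]; 315 [-0.37 -0.26]; 325 [-0.41 -0.19]; 335 [-0.44 -0.11]; 345 [-0.45 -0.04]; 355 [-0.45  0.04];
```

View pics/in.png

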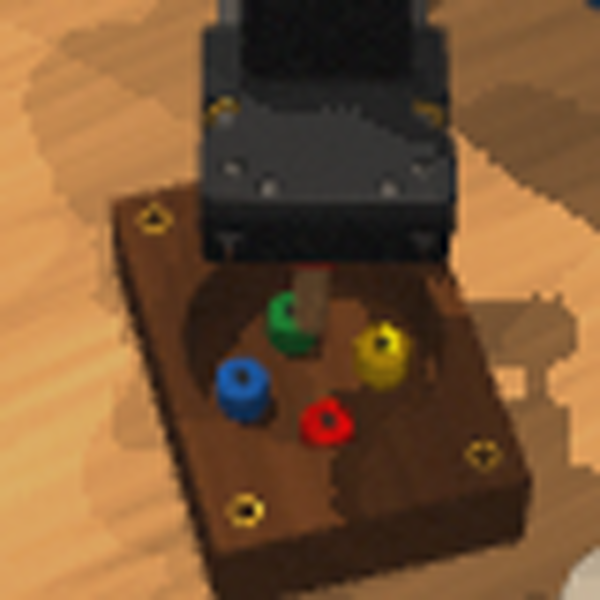

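The foot is at about px (261.6,194), as projected for the well's centre. I'll descend.

>>> {"api": "step_arm", "payload": {"targets": "-0.05 -0.05 1.5 0;0 0 1.5 0;0 0 0.7 0;0 0 0 0;0 0 0 0"}}

```text
time_s: 6.82
tcp_pos: [0.572, 0.0049, 0.0775]
ee_rot: [[-0.49, -0.872, 0.001], [-0.872, 0.49, -0.0], [-0.0, -0.001, -1.0]]
wrist_force: [-0.0, 0.6, 0.3]
gripper_width: 0.208
gripper_force: 30.0
```

```bash
python3 -c "
from h import *
go(.570,.004,.0725)"
```

```text
t 6.82 tcp [0.572  0.0049 0.0775] yaw_y 150.7 shift [0.18 0.13 0.5 ] turn  w 18.1 gf 30.0 F [-0.   0.6  0.3] tilt [ 0.001 -0.    -1.   ]
```

>>> {"api": "step_arm", "payload": {"targets": "0.05 0.05 0.4 0;0 0 0 0;-0.45 -0.25 0 0;-0.45 -0.25 0 0;-0.45 -0.25 0 0;-0.45 -0.25 0 0;-0.45 -0.25 0 0;0 0 0 0;0 0 0 0"}}

```text
time_s: 7.57
tcp_pos: [0.5928, 0.0185, 0.0725]
ee_rot: [[-0.49, -0.872, -0.0], [-0.872, 0.49, -0.0], [0.0, 0.0, -1.0]]
wrist_force: [0.8, -0.1, 0.9]
gripper_width: 0.205
gripper_force: 30.0
```

```bash
cat >> h.py <<'E'
BC=np.array([.570,.0037]);BY=-13.8
def beads():
    s=cams.capture("scene");o={}
    cs={"red":((0,150,90),(8,255,255)),"yel":((22,140,120),(34,255,255)),"grn":((45,90,50),(85,255,255)),"blu":((95,120,80),(118,255,255))}
    st=sense();q=R2(-BY)@(np.array(st["tcp_pos"][:2])-BC);print("stick r,ang",round(np.hypot(*q)*1e3,1),round(np.degrees(np.arctan2(q[1],q[0]))),"z",round(st["tcp_pos"][2],4),"F",np.round(st["wrist_force"],1))
    for k,(lo,hi) in cs.items():
        b=blobs(s,lo,hi,(242,175,283,215));
        if b:p=R2(-BY)@(cast(s,b[0][1],.019)[0,:2]-BC);print(k,b[0][0],"mm",(p*1e3).round(),"r",round(np.hypot(*p)*1e3),"ang",round(np.degrees(np.arctan2(p[1],p[0]))))
    return s
E
python3 -c "
from h import *
beads();go(.57,.004,.0725)"
```

```text
stick r,ang 26.9 47 z 0.0725 F [-0.2 -0.  -0. ]
red 41 mm [24. -2.] r 24 ang -5
grn 11 mm [-27.  -7.] r 28 ang -165
blu 34 mm [ -1. -28.] r 28 ang -92
t 7.62 tcp [0.5925 0.0184 0.0725] yaw_y 150.6 shift [2.36 1.26 0.01] turn  w 17.5 gf 30.0 F [-0.2 -0.  -0. ] tilt [-0.001 -0.    -1.   ]
```

The stick is at r≈27, 47°, in the gap between the beads. I'll sweep the circle.

>>> {"api": "step_arm", "payload": {"targets": "-0.16 0.4 0 0;-0.1 0.44 0 0;-0.04 0.45 0 0;0.04 0.45 0 0;0.12 0.44 0 0;0.2 0.41 0 0;0.26 0.37 0 0;0.32 0.32 0 0;0.37 0.26 0 0;0.41 0.19 0 0;0.44 0.11 0 0;0 0 0 0"}}

```text
time_s: 8.62
tcp_pos: [0.551, 0.0195, 0.0736]
ee_rot: [[-0.49, -0.872, 0.003], [-0.872, 0.49, -0.001], [-0.0, -0.003, -1.0]]
wrist_force: [3.8, -4.3, -0.4]
gripper_width: 0.204
gripper_force: 30.0
```

```bash
python3 -c "
from h import *
beads()"
```

```text
stick r,ang 24.6 154 z 0.0736 F [ 3.8 -5.5 -1.1]
red 40 mm [24. -3.] r 25 ang -7
yel 8 mm [-25.  24.] r 35 ang 136
grn 43 mm [-26.  -7.] r 27 ang -165
blu 38 mm [  0. -29.] r 29 ang -89
```

The wrist force rose to about 6 N radially, so yellow is being squeezed against the wall beside the stick. I'll back the stick off inward and re-measure.

```bash
cat >> h.py <<'E'
def bs(x,y,z=None):  # shifts (cm) to box-frame mm point
    w=R2(BY)@np.array([x,y])/1e3+BC;go(w[0],w[1],sense()["tcp_pos"][2] if z is None else z)
E
python3 -c "
from h import *
bs(-8,4)"
```

```text
t 8.67 tcp [0.5512 0.0195 0.0736] yaw_y 150.7 shift [ 0.29 -1.54  0.  ] turn  w 17.6 gf 30.0 F [ 3.8 -5.5 -1.1] tilt [ 0.003 -0.001 -1.   ]
```

>>> {"api": "step_arm", "payload": {"targets": "0.05 -0.4 0 0;0.05 -0.4 0 0;0.1 -0.4 0 0;0.1 -0.4 0 0;0 0 0 0;0 0 0 0"}}

```text
time_s: 9.17
tcp_pos: [0.5624, 0.0103, 0.0725]
ee_rot: [[-0.491, -0.871, -0.001], [-0.871, 0.491, 0.0], [0.0, 0.001, -1.0]]
wrist_force: [-0.3, -0.2, -0.4]
gripper_width: 0.204
gripper_force: 30.0
```

```bash
python3 - <<'E'
from h import *
s=beads();cv2.imwrite("pics/st1.png",cv2.resize(s["frame"][150:230,220:300],(600,600),interpolation=cv2.INTER_CUBIC))
E
```

```text
stick r,ang 10.2 153 z 0.0725 F [ 0.5 -0.   0.2]
red 36 mm [24. -3.] r 24 ang -7
grn 30 mm [-22.  -8.] r 24 ang -159
blu 34 mm [ -1. -28.] r 28 ang -92
```

View pics/st1.png

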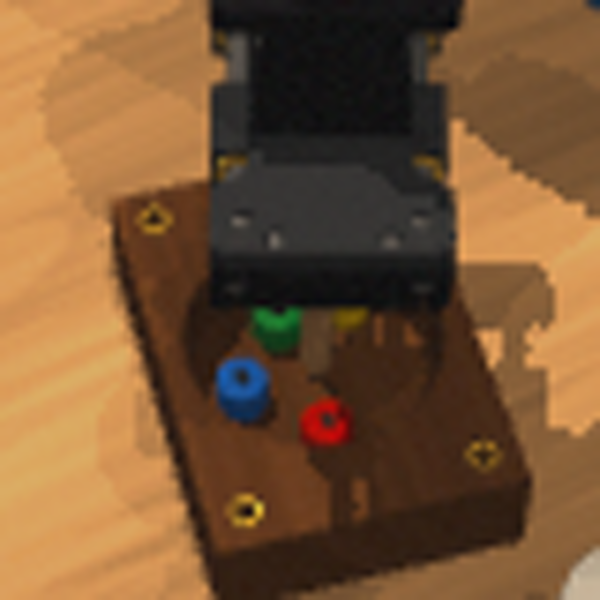

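Yellow has moved about 25 mm toward (-25,+25) and is seen at crop (350,315). Green, blue and red still need moving, and the stick at crop (318,370) is still upright. From here I'll use straight pushes, starting with red.

```bash
cat >> h.py <<'E'
def path(*wp,step=5.0):  # box-frame mm waypoints -> tool rows in cm
    s=sense();R=np.array(s["ee_rot"])[:2,:2];p=R2(-BY)@(np.array(s["tcp_pos"][:2])-BC)*1e3;n=0
    print("from",p.round(1))
    for q in wp:
        q=np.array(q,float);k=max(1,int(np.ceil(np.linalg.norm(q-p)/step)));d=(R2(BY)@(q-p)/k)@R/10
        print(q,f"{k} x ({d[0]:.2f} {d[1]:.2f})");p=q
E
python3 -c "
from h import *
path((12,-12),(31,-18),(21,18))"
```

```text
from [-9.1  4.7]
[ 12. -12.] 6 x (0.17 -0.41)
[ 31. -18.] 4 x (0.02 -0.50)
[21. 18.] 8 x (-0.40 0.24)
```

>>> {"api": "step_arm", "payload": {"targets": "0.17 -0.41 0 0;0.17 -0.41 0 0;0.17 -0.41 0 0;0.17 -0.41 0 0;0.17 -0.41 0 0;0.17 -0.41 0 0;0.02 -0.5 0 0;0.02 -0.5 0 0;0.02 -0.5 0 0;0.02 -0.5 0 0;0 0 0 0"}}

```text
time_s: 10.13
tcp_pos: [0.597, -0.0214, 0.0727]
ee_rot: [[-0.491, -0.871, 0.001], [-0.871, 0.491, -0.0], [-0.0, -0.001, -1.0]]
wrist_force: [0.4, 0.4, 0.7]
gripper_width: 0.207
gripper_force: 30.0
```

>>> {"api": "step_arm", "payload": {"targets": "-0.4 0.24 0 0;-0.4 0.24 0 0;-0.4 0.24 0 0;-0.4 0.24 0 0;-0.4 0.24 0 0;-0.4 0.24 0 0;-0.4 0.24 0 0;-0.4 0.24 0 0;0 0 0 0"}}

```text
time_s: 10.88
tcp_pos: [0.595, 0.0173, 0.0728]
ee_rot: [[-0.489, -0.872, 0.0], [-0.872, 0.489, 0.0], [-0.0, -0.0, -1.0]]
wrist_force: [0.4, 0.2, -0.3]
gripper_width: 0.207
gripper_force: 30.0
```

```bash
python3 -c "
from h import *
beads();path((0,0),(-9,-13),(-16,-31),(14,-24))"
```

```text
stick r,ang 28.2 42 z 0.0728 F [-0.4 -0.3 -0.2]
red 10 mm [21. 31.] r 37 ang 56
grn 25 mm [-28. -10.] r 29 ang -160
blu 33 mm [ -1. -28.] r 28 ang -93
from [21.1 18.8]
[0. 0.] 6 x (0.40 0.26)
[ -9. -13.] 4 x (0.37 0.13)
[-16. -31.] 4 x (0.48 0.05)
[ 14. -24.] 7 x (-0.21 -0.39)
```

Red has moved about 33 mm. Next I'll go through the green/blue gap and push blue toward +x.

>>> {"api": "step_arm", "payload": {"targets": "0.4 0.26 0 0;0.4 0.26 0 0;0.4 0.26 0 0;0.4 0.26 0 0;0.4 0.26 0 0;0.4 0.26 0 0;0.37 0.13 0 0;0.37 0.13 0 0;0.37 0.13 0 0;0.37 0.13 0 0"}}

```text
time_s: 11.77
tcp_pos: [0.5576, -0.0075, 0.0728]
ee_rot: [[-0.49, -0.872, 0.0], [-0.872, 0.49, 0.0], [-0.0, -0.0, -1.0]]
wrist_force: [0.7, 0.9, 0.6]
gripper_width: 0.203
gripper_force: 30.0
```

>>> {"api": "step_arm", "payload": {"targets": "0.48 0.05 0 0;0.48 0.05 0 0;0.48 0.05 0 0;0.48 0.05 0 0;0 0 0 0"}}

```text
time_s: 12.18
tcp_pos: [0.5459, -0.0238, 0.0727]
ee_rot: [[-0.491, -0.871, -0.001], [-0.871, 0.491, -0.0], [0.0, 0.001, -1.0]]
wrist_force: [0.7, -0.1, -0.0]
gripper_width: 0.204
gripper_force: 30.0
```

```bash
python3 -c "
from h import *
beads();path((14,-24))"
```

```text
stick r,ang 36.0 -117 z 0.0728 F [ 0.5  0.1 -0.7]
red 28 mm [15. 33.] r 36 ang 65
yel 27 mm [-29.  22.] r 36 ang 143
grn 25 mm [-21.  -8.] r 22 ang -158
blu 31 mm [  2. -33.] r 33 ang -87
from [-16.4 -32. ]
[ 14. -24.] 7 x (-0.23 -0.39)
```

>>> {"api": "step_arm", "payload": {"targets": "-0.23 -0.39 0 0;-0.23 -0.39 0 0;-0.23 -0.39 0 0;-0.23 -0.39 0 0;-0.23 -0.39 0 0;-0.23 -0.39 0 0;-0.23 -0.39 0 0;0 0 0 0"}}

```text
time_s: 12.9
tcp_pos: [0.5772, -0.0221, 0.0718]
ee_rot: [[-0.491, -0.871, -0.004], [-0.871, 0.491, 0.0], [0.002, 0.004, -1.0]]
wrist_force: [-1.4, 1.9, 0.0]
gripper_width: 0.203
gripper_force: 30.0
```

```bash
python3 -c "
from h import *
beads();path((-14,-30),(-30,-24),(-38,-11),(-10,-6))"
```

```text
stick r,ang 26.8 -61 z 0.0719 F [-2.2  1.9 -0.9]
red 36 mm [14. 33.] r 36 ang 66
blu 6 mm [ 21. -25.] r 33 ang -50
from [ 13.2 -23.4]
[-14. -30.] 6 x (0.23 0.41)
[-30. -24.] 4 x (-0.04 0.43)
[-38. -11.] 4 x (-0.26 0.28)
[-10.  -6.] 6 x (-0.21 -0.43)
```

>>> {"api": "step_arm", "payload": {"targets": "0.23 0.41 0 0;0.23 0.41 0 0;0.23 0.41 0 0;0.23 0.41 0 0;0.23 0.41 0 0;0.23 0.41 0 0;-0.04 0.42 0 0;-0.04 0.42 0 0;-0.04 0.42 0 0;-0.04 0.42 0 0;0 0 0 0"}}

```text
time_s: 13.87
tcp_pos: [0.5356, -0.0123, 0.0728]
ee_rot: [[-0.49, -0.872, -0.0], [-0.872, 0.49, 0.0], [0.0, 0.0, -1.0]]
wrist_force: [0.6, -0.6, -0.5]
gripper_width: 0.203
gripper_force: 30.0
```

```bash
python3 -c "
from h import *
beads();path((-37,-11),(-10,-6))"
```

```text
stick r,ang 37.6 -141 z 0.0728 F [ 0.1 -0.3  0.1]
red 28 mm [15. 33.] r 36 ang 65
yel 29 mm [-30.  21.] r 36 ang 145
grn 39 mm [-24.  -8.] r 26 ang -163
blu 8 mm [ 22. -24.] r 33 ang -47
from [-29.1 -23.7]
[-37. -11.] 3 x (-0.34 0.37)
[-10.  -6.] 6 x (-0.20 -0.41)
```

>>> {"api": "step_arm", "payload": {"targets": "-0.3 0.32 0 0;-0.3 0.32 0 0;-0.1 0.12 0 0;0 0 0 0"}}

```text
time_s: 14.25
tcp_pos: [0.5331, -0.0024, 0.0727]
ee_rot: [[-0.49, -0.872, 0.0], [-0.872, 0.49, 0.0], [-0.0, 0.0, -1.0]]
wrist_force: [-0.3, 0.7, 0.2]
gripper_width: 0.207
gripper_force: 30.0
```

```bash
python3 -c "
from h import *
beads();path((-12,4))"
```

```text
stick r,ang 37.4 -156 z 0.0727 F [-1.2 -0.1 -0.2]
red 28 mm [15. 33.] r 36 ang 65
yel 30 mm [-30.  21.] r 37 ang 145
grn 40 mm [-25.  -2.] r 25 ang -175
blu 7 mm [ 23. -24.] r 33 ang -47
from [-34.3 -14.9]
[-12.   4.] 6 x (-0.40 -0.27)
```

>>> {"api": "step_arm", "payload": {"targets": "-0.2 0.4 0 0;-0.05 0.15 0 0;-0.36 -0.32 0 0;-0.36 -0.32 0 0;-0.36 -0.32 0 0;-0.36 -0.32 0 0;-0.36 -0.32 0 0;-0.36 -0.32 0 0;-0.3 -0.3 0 0;0 0 0 0"}}

```text
time_s: 15.13
tcp_pos: [0.562, 0.0128, 0.0727]
ee_rot: [[-0.49, -0.872, 0.001], [-0.872, 0.49, -0.0], [-0.0, -0.001, -1.0]]
wrist_force: [0.8, -1.0, -0.4]
gripper_width: 0.203
gripper_force: 30.0
```

```bash
python3 -c "
from h import *
beads();path((0,0))"
```

```text
stick r,ang 12.4 148 z 0.0725 F [-0.2 -0.4  0.3]
red 29 mm [15. 33.] r 36 ang 65
grn 44 mm [-0. 19.] r 19 ang 91
blu 9 mm [ 22. -24.] r 32 ang -48
from [-10.6   6.6]
[0. 0.] 3 x (0.12 -0.40)
```

All four beads have moved. Blue's view is cut off by the rim, so I'll push it further along the wall to be certain.

```bash
python3 -c "
from h import *
path((0,-10),(6,-34),(20,-30),(29,-21))"
```

```text
from [-10.6   6.6]
[  0. -10.] 4 x (0.33 -0.37)
[  6. -34.] 5 x (0.43 -0.24)
[ 20. -30.] 3 x (-0.25 -0.41)
[ 29. -21.] 3 x (-0.37 -0.21)
```

>>> {"api": "step_arm", "payload": {"targets": "0.33 -0.37 0 0;0.33 -0.37 0 0;0.33 -0.37 0 0;0.33 -0.37 0 0;0.43 -0.24 0 0;0.43 -0.24 0 0;0.43 -0.24 0 0;0.43 -0.24 0 0;0.43 -0.24 0 0"}}

```text
time_s: 15.93
tcp_pos: [0.5672, -0.0314, 0.0728]
ee_rot: [[-0.491, -0.871, -0.0], [-0.871, 0.491, 0.0], [0.0, 0.0, -1.0]]
wrist_force: [-0.2, 0.3, -0.6]
gripper_width: 0.202
gripper_force: 30.0
```

>>> {"api": "step_arm", "payload": {"targets": "-0.25 -0.41 0 0;-0.25 -0.41 0 0;-0.25 -0.41 0 0;-0.37 -0.21 0 0;-0.37 -0.21 0 0;0 0 0 0"}}

```text
time_s: 16.43
tcp_pos: [0.59, -0.0253, 0.0726]
ee_rot: [[-0.49, -0.872, 0.001], [-0.872, 0.49, -0.0], [-0.0, -0.001, -1.0]]
wrist_force: [0.2, -0.1, -0.2]
gripper_width: 0.204
gripper_force: 30.0
```

```bash
python3 -c "
from h import *
beads();path((8,-8))"
```

```text
stick r,ang 35.0 -43 z 0.0726 F [-1.  -0.3 -0.4]
red 23 mm [17. 34.] r 38 ang 64
blu 4 mm [29. -8.] r 30 ang -16
from [ 25.8 -23.7]
[ 8. -8.] 5 x (-0.21 0.43)
```

Blue has moved along the wall to about (33,-7), roughly 40 mm. I'll withdraw to clear space and lift.

>>> {"api": "step_arm", "payload": {"targets": "-0.21 0.43 0 0;-0.21 0.43 0 0;-0.21 0.43 0 0;-0.21 0.43 0 0;0 0 -1 0;0 0 -1.5 0;0 0 -2 0;0 0 -2 0;0 0 -2 0;0 0 -1.2 0;0 0 -0.6 0;0 0 0 0"}}

```text
time_s: 17.48
tcp_pos: [0.579, -0.01, 0.1781]
ee_rot: [[-0.49, -0.872, 0.004], [-0.872, 0.49, 0.001], [-0.003, -0.003, -1.0]]
wrist_force: [-0.3, -0.5, -0.4]
gripper_width: 0.204
gripper_force: 30.0
```

```bash
python3 -c "
from h import *
beads();go(.501,-.2803,.175)"
```

```text
stick r,ang 16.0 -46 z 0.1765 F [ 0.  -0.2 -0.3]
red 28 mm [16. 33.] r 36 ang 65
yel 37 mm [-30.  20.] r 36 ang 146
grn 47 mm [-1. 20.] r 20 ang 92
blu 4 mm [29. -8.] r 30 ang -16
t 17.53 tcp [ 0.5782 -0.0101  0.1765] yaw_y 150.6 shift [27.33 -6.53  0.12] turn  w 17.6 gf 30.0 F [ 0.  -0.2 -0.3] tilt [ 0.001  0.001 -1.   ]
```

>>> {"api": "step_arm", "payload": {"targets": "1.2 -0.3 0 0;2.4 -0.58 0 0;3 -0.7 0 0;3.2 -0.76 0 0;3.2 -0.76 0 0;3.2 -0.76 0 0;3.2 -0.76 0 0;3 -0.7 0 0;2.4 -0.58 0 0;1.6 -0.39 0 0;0.8 -0.2 0 0;0.13 -0.04 0 0"}}

```text
time_s: 18.53
tcp_pos: [0.4996, -0.2817, 0.1745]
ee_rot: [[-0.493, -0.87, -0.002], [-0.87, 0.493, 0.001], [0.001, 0.002, -1.0]]
wrist_force: [0.2, 0.4, 0.7]
gripper_width: 0.205
gripper_force: 30.0
```

>>> {"api": "step_arm", "payload": {"targets": "0 0 0 0;0 0 0 0;0 0 0 0"}}

```text
time_s: 18.78
tcp_pos: [0.5013, -0.2795, 0.1756]
ee_rot: [[-0.489, -0.872, -0.0], [-0.872, 0.489, 0.0], [-0.0, 0.0, -1.0]]
wrist_force: [-1.0, -0.3, -0.2]
gripper_width: 0.205
gripper_force: 30.0
```

```bash
python3 - <<'E'
from h import *
go(.501,-.2803,.069)
t=cams.capture("top");s=cams.capture("scene")
cv2.imwrite("pics/ins.png",np.hstack([cv2.resize(s["frame"][165:245,125:205],(560,560),interpolation=cv2.INTER_CUBIC)]))
P=np.array(sense()["tcp_pos"])
for z in(.0615,.04,.02):print(z,proj(s,P-[0,0,z]).round(1).tolist())
for z in(.05,):print("mouth",proj(s,[.501,-.2803,z]).round(1))
for c,k in((t,"top"),):
  for n,(lo,hi) in {"red":((0,150,90),(8,255,255)),"yel":((22,140,120),(34,255,255)),"grn":((45,90,50),(85,255,255)),"blu":((95,100,60),(125,255,255))}.items():
    for b in blobs(c,lo,hi,(240,178,274,215))[:1]:
      p=R2(-BY)@(cast(c,b[1],.024)[0,:2]-BC)*1e3;print(n,b[0],p.round())
E
```

```text
t 18.78 tcp [ 0.5013 -0.2795  0.1756] yaw_y 150.7 shift [ 0.08 -0.02 10.66] turn  w 17.8 gf 30.0 F [-1.  -0.3 -0.2] tilt [-0.  0. -1.]
0.0615 [[148.9, 204.2]]
0.04 [[146.8, 199.4]]
0.02 [[144.7, 194.8]]
mouth [[154.4 217.4]]
red 29 [15. 36.]
yel 8 [-30.  25.]
grn 8 [-3. 25.]
```

View pics/ins.png

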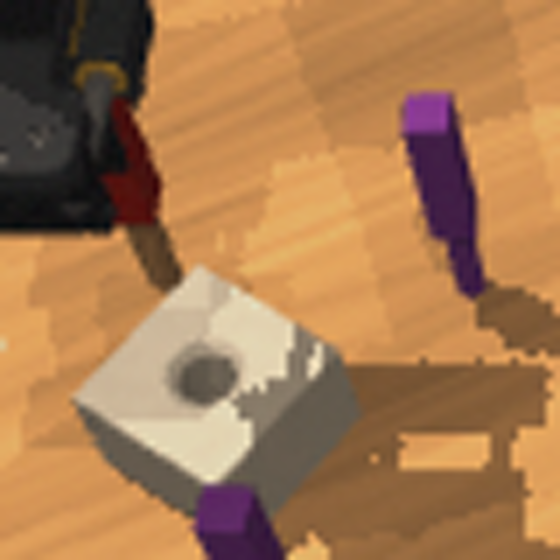

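The foot is at about px (148.6,205.5), where projection puts it, and the hole mouth is at about (154.3,218.2), within 3 mm of the aim. The purple sticks are untouched. I'll lower the stick in.

>>> {"api": "step_arm", "payload": {"targets": "0.1 -0.08 1 0;0 0 1.5 0;0 0 1.5 0;0 0 1.5 0;0 0 0.8 0;0 0 0.7 0;0 0 0.5 0;0 0 0 0"}}

```text
time_s: 19.55
tcp_pos: [0.5008, -0.2814, 0.0998]
ee_rot: [[-0.49, -0.872, -0.002], [-0.872, 0.49, 0.001], [0.0, 0.002, -1.0]]
wrist_force: [0.0, -0.5, 0.1]
gripper_width: 0.203
gripper_force: 30.0
```

>>> {"api": "step_arm", "payload": {"targets": "0 0 0.6 0;0 0 0.6 0;0 0 0.6 0;0 0 0.6 0;0 0 0.4 0;0 0 0 0;0 0 0 0"}}

```text
time_s: 20.13
tcp_pos: [0.5011, -0.2817, 0.0725]
ee_rot: [[-0.49, -0.872, -0.001], [-0.872, 0.49, 0.0], [0.0, 0.001, -1.0]]
wrist_force: [-0.6, -0.4, 0.3]
gripper_width: 0.203
gripper_force: 30.0
```

>>> {"api": "step_arm", "payload": {"targets": "0 0 0.25 0;0 0 0 0;0 0 0 0"}}

```text
time_s: 20.38
tcp_pos: [0.5013, -0.2817, 0.0703]
ee_rot: [[-0.49, -0.872, 0.0], [-0.872, 0.49, -0.0], [-0.0, -0.0, -1.0]]
wrist_force: [-0.0, -0.4, 0.8]
gripper_width: 0.205
gripper_force: 30.0
```

>>> {"api": "step_arm", "payload": {"targets": "0 0 0 0;0 0 0 0;0 0 0 0;0 0 0 0;0 0 0 0;0 0 0 0", "claw": 5}}

```text
time_s: 20.88
tcp_pos: [0.5013, -0.2817, 0.0703]
ee_rot: [[-0.49, -0.872, 0.0], [-0.872, 0.49, -0.0], [-0.0, -0.0, -1.0]]
wrist_force: [-0.8, 0.1, -0.1]
gripper_width: 0.536
gripper_force: 0.0
```

>>> {"api": "step_arm", "payload": {"targets": "0 0 -0.5 0;0 0 -1 0;0 0 -2 0;0 0 -2.5 0;0 0 -2.5 0;0 0 -2.5 0;0 0 -2 0;0 0 -1 0;0 0 -0.5 0;0 0 0 0"}}

```text
time_s: 21.72
tcp_pos: [0.5015, -0.2817, 0.2163]
ee_rot: [[-0.49, -0.871, 0.002], [-0.871, 0.49, -0.0], [-0.001, -0.002, -1.0]]
wrist_force: [-0.1, -0.1, -0.2]
gripper_width: 0.575
gripper_force: 0.0
```

```bash
python3 - <<'E'
from h import *
s=cams.capture("scene")
b=blobs(s,(0,120,50),(10,255,255),(135,190,170,228))[0];print("stick red",b[0],b[1].round(1),b[2].min(0),b[2].max(0))
go(.4985,.2832,.215,22-90)
E
```

```text
stick red 193 [149.5 209.4] [143 199] [156 220]
t 21.77 tcp [ 0.5009 -0.2814  0.2149] yaw_y 150.6 shift [-4.909e+01  2.791e+01  3.000e-02] turn 38.62437316756933 w 50.0 gf 0.0 F [ 0.2  0.  -1. ] tilt [-0.     0.001 -1.   ]
```

The stick is back upright (red blob at px (149.5,209.4) against (149.6,208.9) originally). Now over to the cover.

>>> {"api": "step_arm", "payload": {"targets": "-1.5 0.85 0 0;-2.8 1.6 0 0;-3.2 1.82 0 0;-3.3 1.88 0 0;-3.3 1.88 0 0;-3.3 1.88 0 0;-3.3 1.88 0 0;-3.3 1.88 0 0;-3.3 1.88 0 0", "claw": 6}}

```text
time_s: 22.52
tcp_pos: [0.4982, 0.034, 0.2136]
ee_rot: [[-0.49, -0.871, -0.003], [-0.871, 0.49, -0.001], [0.002, 0.002, -1.0]]
wrist_force: [0.4, -0.1, 0.3]
gripper_width: 0.692
gripper_force: 0.0
```

>>> {"api": "step_arm", "payload": {"targets": "-3.3 1.88 0 0;-3.3 1.88 0 0;-3.3 1.88 0 0;-3.2 1.82 0 0;-3 1.7 0 0;-2.5 1.42 0 0;-1.6 0.9 0 0;-0.8 0.45 0 0;0 0 0 6.4;0 0 0 6.4;0 0 0 6.4;0 0 0 6.4"}}

```text
time_s: 23.52
tcp_pos: [0.4983, 0.2727, 0.2144]
ee_rot: [[-0.823, -0.569, -0.002], [-0.569, 0.823, -0.001], [0.002, -0.0, -1.0]]
wrist_force: [-0.3, -0.4, -0.8]
gripper_width: 0.691
gripper_force: 0.0
```

>>> {"api": "step_arm", "payload": {"targets": "0 0 0 6.4;0 0 0 6.4;0 0 0 0;0 0 0 0"}}

```text
time_s: 23.85
tcp_pos: [0.4984, 0.2729, 0.2147]
ee_rot: [[-0.925, -0.38, -0.001], [-0.38, 0.925, -0.001], [0.001, -0.0, -1.0]]
wrist_force: [0.0, 0.1, -0.5]
gripper_width: 0.691
gripper_force: 0.0
```

```bash
python3 - <<'E'
from h import *
go(.4985,.2835,.016,112.3)
s=cams.capture("scene")
for z,k,rc in((.006,"plate",(290,115,364,180)),):
    b=blobs(s,(95,50,30),(130,255,255),rc)[0];h=cast(s,cv2.convexHull(b[2].astype(np.int32))[:,0],z)[:,:2].astype(np.float32);print(k,b[0],cv2.minAreaRect(h))
# brown bar inside plate
x0,y0=310,128;m=cv2.inRange(cv2.cvtColor(s["frame"],cv2.COLOR_BGR2HSV)[y0:162,x0:346],(5,90,40),(22,255,255))
n,l,st,ce=cv2.connectedComponentsWithStats(m);i=1+np.argmax(st[1:,4]);print("bar",st[i],ce[i]+[x0,y0],"expect",proj(s,[[.4985,.2835,.03]]).round(1))
E
```

```text
t 23.85 tcp [0.4984 0.2729 0.2147] yaw_y 112.3 shift [-0.43  0.98 19.87] turn 0.034629695546129824 w 60.1 gf 0.0 F [ 0.   0.1 -0.5] tilt [-0.001 -0.001 -1.   ]
plate 1035 ((0.4998694956302643, 0.28156575560569763), (0.15960009396076202, 0.11775112897157669), 22.39044761657715)
bar [  5   3  27  25 349] [328.         143.70773639] expect [[328.1 143.3]]
```

>>> {"api": "step_arm", "payload": {"targets": "-0.43 0.92 1 0;0 0 2.5 0;0 0 3 0;0 0 3 0;0 0 3 0;0 0 2.5 0;0 0 2 0;0 0 1.3 0;0 0 0.8 0;0 0 0.5 0;0 0 0.2 0;0 0 0 0"}}

```text
time_s: 24.9
tcp_pos: [0.4992, 0.2845, 0.0173]
ee_rot: [[-0.925, -0.379, 0.0], [-0.379, 0.925, 0.0], [-0.0, 0.0, -1.0]]
wrist_force: [-0.4, 0.5, -0.0]
gripper_width: 0.687
gripper_force: 0.0
```

>>> {"api": "step_arm", "payload": {"targets": "0 0 0 0;0 0 0 0;0 0 0 0"}}

```text
time_s: 25.15
tcp_pos: [0.4995, 0.2846, 0.0181]
ee_rot: [[-0.926, -0.379, 0.001], [-0.379, 0.926, 0.001], [-0.002, 0.001, -1.0]]
wrist_force: [0.3, -0.2, 0.3]
gripper_width: 0.691
gripper_force: 0.0
```

>>> {"api": "step_arm", "payload": {"targets": "0 0 0 0;0 0 0 0;0 0 0 0;0 0 0 0;0 0 0 0;0 0 0 0;0 0 0 0;0 0 0 0;0 0 0 0", "claw": 0.8}}

```text
time_s: 25.9
tcp_pos: [0.499, 0.2842, 0.0172]
ee_rot: [[-0.926, -0.378, 0.0], [-0.378, 0.926, 0.0], [-0.0, 0.0, -1.0]]
wrist_force: [-0.1, -0.3, 0.7]
gripper_width: 0.217
gripper_force: 30.0
```

>>> {"api": "step_arm", "payload": {"targets": "0 0 0 0;0 0 0 0"}}

```text
time_s: 26.07
tcp_pos: [0.4991, 0.2843, 0.0172]
ee_rot: [[-0.926, -0.378, 0.0], [-0.378, 0.926, 0.0], [-0.0, 0.0, -1.0]]
wrist_force: [-1.1, 0.8, -0.0]
gripper_width: 0.213
gripper_force: 30.0
```

>>> {"api": "step_arm", "payload": {"targets": "0 0 -0.3 0;0 0 -0.7 0;0 0 -1.2 0;0 0 -1.8 0;0 0 -2 0;0 0 -2 0;0 0 -2 0;0 0 -1.5 0;0 0 -1 0;0 0 -0.5 0;0 0 0 0"}}

```text
time_s: 26.98
tcp_pos: [0.4993, 0.2844, 0.1483]
ee_rot: [[-0.926, -0.378, 0.001], [-0.378, 0.926, 0.001], [-0.002, 0.001, -1.0]]
wrist_force: [0.2, 0.1, -1.2]
gripper_width: 0.219
gripper_force: 30.0
```

>>> {"api": "step_arm", "payload": {"targets": "0.14 -1 0 0;0.28 -2 0 0;0.39 -2.8 0 0;0.45 -3.2 0 0;0.48 -3.4 0 0;0.48 -3.4 0 0;0.48 -3.4 0 0;0.45 -3.2 0 0;0.38 -2.7 0 0;0.27 -1.9 0 0;0.17 -1.2 0 0;0.06 -0.46 0 0"}}

```text
time_s: 27.98
tcp_pos: [0.5695, 0.0015, 0.1459]
ee_rot: [[-0.927, -0.376, -0.003], [-0.376, 0.927, -0.001], [0.003, 0.0, -1.0]]
wrist_force: [0.4, 0.5, -1.7]
gripper_width: 0.212
gripper_force: 30.0
```

>>> {"api": "step_arm", "payload": {"targets": "0 0 0 3;0 0 0 5.5;0 0 0 6;0 0 0 6;0 0 0 6;0 0 0 5;0 0 0 3;0 0 0 1.6;0 0 0 0;0 0 0 0"}}

```text
time_s: 28.82
tcp_pos: [0.5698, 0.0042, 0.1468]
ee_rot: [[-0.971, 0.238, -0.001], [0.238, 0.971, -0.0], [0.001, -0.0, -1.0]]
wrist_force: [1.5, 0.1, -0.7]
gripper_width: 0.215
gripper_force: 30.0
```

```bash
python3 -c "
from h import *
go(.570,.0037,.1,76.2)"
```

```text
t 28.82 tcp [0.5698 0.0042 0.1468] yaw_y 76.2 shift [-0.04 -0.04  4.68] turn 0.03483529759115811 w 18.7 gf 30.0 F [ 1.5  0.1 -0.7] tilt [-0.001 -0.    -1.   ]
```

```bash
python3 - <<'E'
from h import *
P=np.array(sense()["tcp_pos"]);zt=P[2]-.0172+.006
t=cams.capture("top");s=cams.capture("scene")
for n,c in(("top",t),("scene",s)):
    u,v=proj(c,[.57,.004,zt])[0].astype(int);W=60 if n=="top" else 75
    roi=(max(u-W,0),max(v-W,0),min(u+W,511),min(v+W,383))
    b=blobs(c,(95,60,40),(130,255,255),roi)[:3];print(n,[(x[0],x[1].round()) for x in b])
    pts=np.vstack([x[2] for x in b if x[0]>60]);h=cast(c,cv2.convexHull(pts.astype(np.int32))[:,0],zt)[:,:2].astype(np.float32);print(cv2.minAreaRect(h))
    r_=holes(c,P[:2],-13.8,zt,unblue,w=3);print(" holes",r_[0].round(4),round(r_[1],2),r_[2].round(1),r_[3].round(1).tolist())
o=s["frame"][95:245,190:340];cv2.imwrite("pics/hold.png",cv2.resize(o,(600,600),interpolation=cv2.INTER_CUBIC))
E
```

```text
top [(391, array([254., 214.])), (6, array([252., 150.]))]
((0.5097609758377075, 0.018090568482875824), (0.1143692210316658, 0.04772165045142174), 84.94525146484375)
 holes [5.727e-01 5.000e-04] -20.77 [7.8 4.5 3.9 4.6] [[250.2, 166.0], [234.1, 209.1], [263.4, 219.4], [279.0, 179.8]]
scene [(1627, array([263., 181.])), (101, array([300., 244.])), (14, array([264., 155.]))]
((0.6478947401046753, -0.01602943241596222), (0.11610548943281174, 0.2943522334098816), 76.70740509033203)
 holes [0.5708 0.0047] -14.0 [1.5 7.  3.4 2.7] [[287.4, 191.0], [273.0, 149.6], [238.9, 158.7], [252.0, 199.1]]
```

View pics/hold.png

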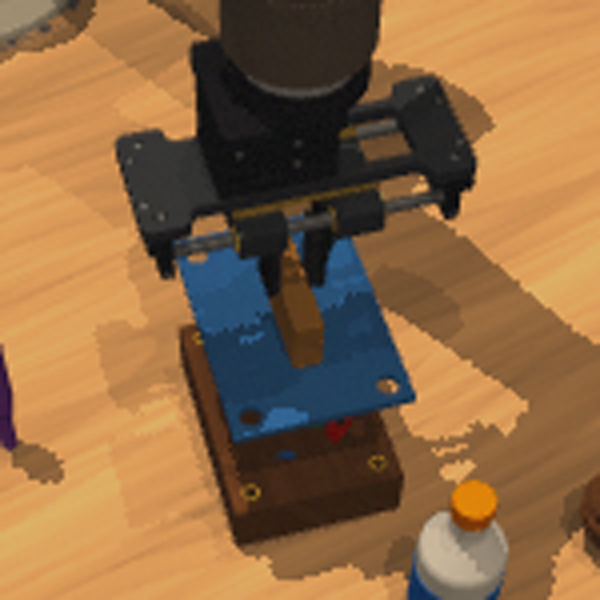

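The cover is held level above the box. Front holes are at px (286.6,190.9) and (252.1,198.6), and the back-left hole at (238.9,158.9). The rims are consistent across my pictures. I'll compare cover to box in this same camera.

```bash
cat >> h.py <<'E'
def fitsub(m,idx):
    q=Q[idx];c=m.mean(0);qc=q-q.mean(0);H=qc.T@(m-c);a=np.degrees(np.arctan2(H[0,1]-H[1,0],H[0,0]+H[1,1]))
    ctr=c-R2(a)@q.mean(0);return ctr,a,np.linalg.norm(q@R2(a).T+ctr-m,axis=1)*1e3
RIM=np.array([[284.0,210.1],[269.6,172.1],[240.3,178.9],[252.4,217.65]])
E
python3 - <<'E'
from h import *
s=cams.capture("scene");P=np.array(sense()["tcp_pos"]);zc=P[2]-.0172+.003
for f in(lambda:fit(cast(s,RIM,.044)[:,:2]),lambda:fitsub(cast(s,np.array([[286.6,190.9],[238.9,158.9],[252.1,198.6]]),zc)[:,:2],[0,2,3])):
    c,a,e=f();print(c.round(4),round(a,2),e.round(1))
print("tcp",P)
# darkness/unblue centroids of the front holes, plate edges via subpixel corner of hull
b=blobs(s,(95,60,40),(130,255,255),(225,140,300,210))[0]
h=cv2.approxPolyDP(cv2.convexHull(b[2].astype(np.int32)),3,True)[:,0];print(h.tolist())
print("expected corners",proj(s,np.c_[(np.array([[80,58],[-80,58],[-80,-58],[80,-58]])/1e3)@R2(-13.8).T+P[:2],np.full(4,zc+.003)]).round(1).tolist())
E
```

```text
[0.5702 0.0031] -13.74 [0.4 0.8 0.6 0.1]
[0.5695 0.0032] -13.53 [0.3 0.8 1. ]
tcp [0.57003397 0.00388988 0.14703835]
[[293, 194], [249, 205], [234, 159], [277, 154]]
expected corners [[294.0, 193.6], [274.7, 146.3], [232.8, 155.0], [248.4, 204.2]]
```

The cover centre (0.5695, 0.0032, -13.5°) agrees with the box (0.5702, 0.0031, -13.7°) within 1 mm. I'll descend toward underside z 0.056.

>>> {"api": "step_arm", "payload": {"targets": "-0.05 0 0.8 0;0 0 1.4 0;0 0 1.5 0;0 0 1.4 0;0 0 0.9 0;0 0 0.5 0;0 0 0.3 0;0 0 0.2 0;0 0 0 0;0 0 0 0;0 0 0 0"}}

```text
time_s: 29.88
tcp_pos: [0.5712, 0.0036, 0.0779]
ee_rot: [[-0.971, 0.24, 0.001], [0.24, 0.971, 0.0], [-0.001, 0.001, -1.0]]
wrist_force: [-0.3, 0.2, -1.8]
gripper_width: 0.213
gripper_force: 30.0
```

```bash
python3 - <<'E'
from h import *
go(.5702,.0035,.0732,76.2)
P=[];
s=cams.capture("scene");z=sense()["tcp_pos"][2]-.0172+.003
u=fit
c0=cast(s,RIM,.044)[:,:2]
for w in(2,3):
    px=spots(s,np.c_[Q@R2(-13.7).T+[.5700,.0033],np.full(4,z)],lambda p:p[...,2]-p[...,0],w);c,a,e=fitsub(cast(s,px[[0,2,3]],z)[:,:2],[0,2,3]);print(c.round(4),round(a,2),e.round(1),px.round(1).tolist())
print("expected px",proj(s,np.c_[Q@R2(-13.74).T+[.5702,.0031],np.full(4,z)]).round(1).tolist())
go(.5702,.0035,.0732,76.2)
E
```

```text
t 29.88 tcp [0.5712 0.0036 0.0779] yaw_y 76.1 shift [ 0.09 -0.03  0.47] turn -0.05806629524983009 w 18.5 gf 30.0 F [-0.3  0.2 -1.8] tilt [ 0.001  0.    -1.   ]
[0.5705 0.0013] -14.38 [1.4 3.2 1.8] [[284.2, 207.0], [271.4, 167.6], [239.0, 174.0], [251.8, 214.6]]
[0.5697 0.002 ] -13.88 [1.3 2.6 1.3] [[284.4, 206.4], [271.6, 168.4], [239.0, 174.0], [252.1, 214.2]]
expected px [[284.6, 206.1], [270.0, 168.0], [239.9, 174.6], [252.4, 213.7]]
t 29.93 tcp [0.5711 0.0036 0.0779] yaw_y 76.1 shift [ 0.08 -0.03  0.47] turn -0.059794898025614884 w 18.7 gf 30.0 F [ 0.7  1.  -1.6] tilt [ 0.001  0.    -1.   ]
```

>>> {"api": "step_arm", "payload": {"targets": "0.03 0 0.2 0;0 0 0.15 0;0 0 0.08 0;0 0 0 0;0 0 0 0;0 0 0 0;0 0 0 0;0 0 0 0"}}

```text
time_s: 30.6
tcp_pos: [0.5704, 0.0036, 0.073]
ee_rot: [[-0.971, 0.24, 0.0], [0.24, 0.971, 0.0], [-0.0, 0.0, -1.0]]
wrist_force: [-0.1, 0.3, -1.3]
gripper_width: 0.213
gripper_force: 30.0
```

```bash
python3 - <<'E'
from h import *
A=[]
for i in range(6):
    s=cams.capture("scene");S=sense();A.append(list(S["tcp_pos"]))
A=np.array(A);print(A.mean(0).round(4),A.std(0).round(5));z=A.mean(0)[2]-.0172+.003
# plate front edge/corners vs expected under perfect alignment with scene-measured box
b=blobs(s,(95,60,40),(130,255,255),(225,150,300,225))[0]
print(cv2.approxPolyDP(cv2.convexHull(b[2].astype(np.int32)),3,True)[:,0].tolist())
C=np.array([[80,58],[-80,58],[-80,-58],[80,-58]])/1e3
for zz in(0,-.006):print(proj(s,np.c_[C@R2(-13.74).T+[.5702,.0031],np.full(4,z+.003+zz)]).round(1).tolist())
# vertical gap in image at front corner: underside edge vs box top edge
f=s["frame"][:, :].astype(int)
p1=proj(s,np.r_[R2(-13.74)@[.08,0]+[.5702,.0031],.056])[0];p2=proj(s,np.r_[R2(-13.74)@[.08,0]+[.5702,.0031],.044])[0];print(p1.round(1),p2.round(1))
u=int(round(p1[0]));print([(v,f[v,u].tolist()) for v in range(int(p1[1])-6,int(p2[1])+16)])
px=spots(s,np.c_[Q@R2(-13.7).T+[.5702,.0031],np.full(4,z)],lambda p:p[...,2]-p[...,0],3);print(px.round(1).tolist(),proj(s,np.c_[Q@R2(-13.74).T+[.5702,.0031],np.full(4,z)]).round(1).tolist())
go(.5702,.0035,.0732,76.2)
E
```

```text
[0.5704 0.0036 0.073 ] [1.e-05 1.e-05 1.e-05]
[[290, 210], [249, 220], [236, 179], [276, 174]]
[[291.3, 209.6], [273.2, 163.7], [233.8, 172.3], [248.6, 219.9]]
[[291.1, 210.8], [273.1, 165.0], [233.9, 173.6], [248.6, 221.1]]
[270.1 215.8] [269.9 218.2]
[(209, [92, 63, 32]), (210, [93, 64, 32]), (211, [92, 64, 34]), (212, [92, 64, 34]), (213, [93, 65, 32]), (214, [92, 65, 34]), (215, [69, 49, 26]), (216, [36, 36, 43]), (217, [25, 39, 62]), (218, [25, 38, 60]), (219, [19, 32, 51]), (220, [14, 27, 47]), (221, [19, 31, 50]), (222, [19, 31, 51]), (223, [23, 34, 53]), (224, [20, 31, 52]), (225, [22, 33, 52]), (226, [34, 56, 82]), (227, [56, 93, 133]), (228, [59, 99, 138]), (229, [61, 102, 145]), (230, [61, 103, 148]), (231, [59, 101, 145]), (232, [90, 154, 216]), (233, [94, 161, 220])]
[[284.2, 207.3], [271.6, 169.5], [239.3, 175.0], [252.0, 215.5]] [[284.5, 207.0], [269.9, 169.1], [239.9, 175.7], [252.4, 214.7]]
t 30.9 tcp [0.5704 0.0036 0.073 ] yaw_y 76.1 shift [ 0.02 -0.01 -0.02] turn -0.06368746369471978 w 18.4 gf 30.0 F [ 0.4  0.1 -0. ] tilt [ 0.  0. -1.]
```

```bash
python3 -c "
from station import r
print(r.finish_job())"
```

```text
the job is handed in; nothing more can be done
None
```

The job is handed in, with no verdict returned: each bead was pushed an estimated 25–40 mm (camera readings, some partly hidden) and stayed in the box, the red stick is back in its stand and released, and the cover is held still and level about 12 mm above the box, its holes centred over the threads to about 1 mm.

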